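# Line up valve castings by height for inspection

### The job

Move the four grey valve castings from the white mat onto the coloured pads of the inspection strip, in order of height with the shortest on the yellow pad at one end and the tallest on the black pad at the other. Stand each one upright in the middle of its own pad with its length squarely along the strip (the bore may face either way), and let go of it. Do not tip any casting over, and leave the oil bottle and the brass ring gauge where they are.

Things in the scene. Friction and masses are not known exactly. Their poses are not given: they have to be found in the camera images.
- valve1: The smallest of four loose grey valve-body castings of one shape: 45 mm high overall, 44 mm long (its x), 34 mm wide (its y). A solid block with flat upright sides up to 28 mm; above that a round boss (34 mm diameter, axis along x) with a black bore at its -x end forms the top of the front 70 % of the length. Origin: centre of the underside, z up. 120 g, give or take a third. Starts upright on the white mat (a fixed sheet 230 mm square, 2 mm thick), at any turn.
- valve2: The second smallest of four loose grey valve-body castings of one shape: 60 mm high overall, 50 mm long (its x), 34 mm wide (its y). A solid block with flat upright sides up to 43 mm; above that a round boss (34 mm diameter, axis along x) with a black bore at its -x end forms the top of the front 70 % of the length. Origin: centre of the underside, z up. 180 g, give or take a third. Starts upright on the white mat (a fixed sheet 230 mm square, 2 mm thick), at any turn.
- valve3: The second largest of four loose grey valve-body castings of one shape: 75 mm high overall, 56 mm long (its x), 34 mm wide (its y). A solid block with flat upright sides up to 58 mm; above that a round boss (34 mm diameter, axis along x) with a black bore at its -x end forms the top of the front 70 % of the length. Origin: centre of the underside, z up. 250 g, give or take a third. Starts upright on the white mat (a fixed sheet 230 mm square, 2 mm thick), at any turn.
- valve4: The largest of four loose grey valve-body castings of one shape: 90 mm high overall, 62 mm long (its x), 34 mm wide (its y). A solid block with flat upright sides up to 73 mm; above that a round boss (34 mm diameter, axis along x) with a black bore at its -x end forms the top of the front 70 % of the length. Origin: centre of the underside, z up. 340 g, give or take a third. Starts upright on the white mat (a fixed sheet 230 mm square, 2 mm thick), at any turn.
- pad1: The yellow pad, at one end of the row: fixed, 68 mm (its x, along the row) by 44 mm by 3 mm thick, one of four (yellow, green, blue, black) in a straight row, 78 mm apart, on a fixed aluminium strip 330 x 60 x 6 mm. Origin: centre of its underside, 6 mm above the bench; its flat top is 9 mm above the bench. The strip may point any way, and may lie left or right of the white mat.
- pad2: The green pad, second from the yellow end: fixed, 68 mm (its x, along the row) by 44 mm by 3 mm thick, one of four (yellow, green, blue, black) in a straight row, 78 mm apart, on a fixed aluminium strip 330 x 60 x 6 mm. Origin: centre of its underside, 6 mm above the bench; its flat top is 9 mm above the bench. The strip may point any way, and may lie left or right of the white mat.
- pad3: The blue pad, third from the yellow end: fixed, 68 mm (its x, along the row) by 44 mm by 3 mm thick, one of four (yellow, green, blue, black) in a straight row, 78 mm apart, on a fixed aluminium strip 330 x 60 x 6 mm. Origin: centre of its underside, 6 mm above the bench; its flat top is 9 mm above the bench. The strip may point any way, and may lie left or right of the white mat.
- pad4: The black pad, at the end of the row away from the yellow pad: fixed, 68 mm (its x, along the row) by 44 mm by 3 mm thick, one of four (yellow, green, blue, black) in a straight row, 78 mm apart, on a fixed aluminium strip 330 x 60 x 6 mm. Origin: centre of its underside, 6 mm above the bench; its flat top is 9 mm above the bench. The strip may point any way, and may lie left or right of the white mat.
- oil: Bystander, leave alone: loose upright amber oil bottle with a red cap, 52 mm diameter, 130 mm high. Origin: centre of its underside.
- gauge: Bystander, leave alone: loose brass ring gauge lying flat, 60 mm outer diameter, 22 mm high. Origin: centre of its underside.
Not all that is in view belongs to the job. What is shaped like the valve1 but brown or orange is not meant. Leave any purple look-alike of the valve2 alone.

How it is judged (in metres and radians):
At the end, for the whole second after the job is handed in: From shortest to tallest the castings rest on the yellow, green, blue and black pads: centres within 12 mm of the pad's, undersides within 4 mm of its top, upright within 0.1 rad, lengths within 0.2 rad of the strip's direction (either way round), released and at rest (horizontal distance between valve1 and pad1 below 0.012 m and z of valve1 in the frame of pad1 between -0.001 and 0.007 m and angle between each of valve1, valve2, valve3, valve4's own z axis and vertical below 0.1 rad and angle between the x axis of valve1 and the x axis of pad1, either way round below 0.2 rad and linear speed of each of valve1, valve2, valve3, valve4 below 0.01 m/s and angular speed of each of valve1, valve2, valve3, valve4 below 0.1 rad/s and horizontal distance between valve2 and pad2 below 0.012 m and z of valve2 in the frame of pad2 between -0.001 and 0.007 m and angle between the x axis of valve2 and the x axis of pad2, either way round below 0.2 rad and horizontal distance between valve3 and pad3 below 0.012 m and z of valve3 in the frame of pad3 between -0.001 and 0.007 m and angle between the x axis of valve3 and the x axis of pad3, either way round below 0.2 rad and horizontal distance between valve4 and pad4 below 0.012 m and z of valve4 in the frame of pad4 between -0.001 and 0.007 m and angle between the x axis of valve4 and the x axis of pad4, either way round below 0.2 rad); the robot touches nothing.
It fails at once if a casting is tipped over (angle between any of valve1, valve2, valve3, valve4's own z axis and vertical above 0.6 rad).
It fails at once if the oil bottle or the ring gauge is moved more than 20 mm or the bottle is tipped (distance of any of oil, gauge from where it was at the start of the episode above 0.02 m or angle between oil's own z axis and vertical above 0.4 rad).
It also fails if it takes over 106 s, if anything falls off the work surface, if the arm or the gripper's body presses on something with over 40 N, if the wrist force passes 120 N, or if a joint passes its speed limit or range.

### The arm

A 6-joint arm with a two-finger parallel gripper is mounted at the origin on the work surface. World frame = base frame: x ahead of the robot, y to its left, z up, the work surface at z = 0. Lengths are in mm, angles in rad, forces in N, time in s.
With the tool pointing down it reaches from about 275 to 750 mm from the base axis. Payload 10.2 kg.
Tool frame: the origin (TCP) lies at the centre of the arm's flange, where the gripper is bolted on; the fingertips stand ctrl.tip_reach ahead of it and the grasp point (between the pads) lies 155 mm ahead of it (ctrl.tip_reach is the distance from the TCP to the fingertips, in mm); z points along the fingers, y is the direction in which the jaws open and shut (so a half turn about z gives the same grasp; the last joint's range is limited). The gripper opens to 85 mm and grips with 20 to 120 N. Pads are 22 mm wide; open, the fingers measure 114 mm over their backs; the gripper's body (76 mm by 85 mm) begins 54 mm behind the grasp point. The pads swing forward as they close: fully open they stand 13 mm farther back than shut.
Start: joints at [1.041, 0.313, 1.498, -0, 1.331, -0.223], TCP at [158.568, 500.488, 404.694] pointing down, gripper open.
Joint ranges: [-2.94, 2.94], [-0.97, 2.17], [0.19, 2.56], [-1.23, 4.37], [0.02, 3.11], [-2.88, 2.88]. Speed limits (rad/s): [2.39, 2.39, 3.01, 3.14, 3.14, 3.14].

### API

Orientations are given as a unit quaternion [w, x, y, z].
In Python, from rig import ctrl, viewer gives the robot as it stands.
- The arm moves only by the tool drive_tool, never from a script. Its argument "rows" is a list that holds one entry, the list of rows, each a list of 6 numbers: the shift along the world's x, y, z normalised to -1 to 1, where 1 is 0.1 m, then the turn, a rotation vector about the world's x, y, z normalised to -1 to 1, where 1 is 90 degrees. A call has 1 to 10 rows; each row is the pose to reach, as a shift and turn from the pose measured when the call began; what a row does not reach only later rows make up. A row lasts 1/8 s, in which the tool goes at most 62.5 mm and 10.7 degrees, less where a joint would pass 70% of its speed; a pose out of reach is approached as far as the arm can. A call with a number of a shift or a turn outside -1 to 1 is refused whole. A call with a gripper value outside its range is refused whole. "fingers" is the opening, from -1 (shut) to 1 (fully open), set as the call begins (left out, the last holds). The fingers move at their own pace and stop on an object; "force" is the grip in N (left out, the last holds). Time passes only in rows, so rows that repeat a pose let the fingers close. It gives the time, the measured TCP pose, the force and the opening at its end, in the units of the state.
- ctrl.sense(): the state, without advancing time (a new reading comes with each control period).
- viewer.capture(name): name is "scene" or "top" or "wrist"; returns the picture (420x560x3 uint8, red, green, blue); there is no depth.
- viewer.calibration(name): a dict with "mtx" (3x3 intrinsics, pixels), "dist_coeffs" ([k1, k2, p1, p2, k3] as OpenCV has them; the pictures are not rectified), "extrinsics" (4x4, takes a point from camera to world coordinates). Camera axes: x right, y up, looking along -z (the intrinsics and any distortion apply to the point x, -y, -z); pixel columns grow to the right and rows downward; lengths in mm; the calibration is good to about 2 mm. A picture is of the moment at which its call begins: read the wrist's pose just before it. calibration takes no time and is no camera call; for the wrist camera it gives the pose at the moment of the call.
- ctrl.finish_job(): hands the job in, once; it reports no verdict.
The state is a dict: "time_s": time; "joints": joint angles; "dq": joint speeds; "tau": joint torques, N m; "eef_pos": TCP position; "ee_rot": TCP orientation; "force": force on the tool from outside, world axes, zero at the start; "wrist_torque": the same for the moment, N m; "grip_width": opening from 0.0 (shut) to 1.0 (fully open).
Only numpy, scipy, OpenCV 4.12 (cv2) and the standard library are available. Lean on these libraries where they do the work, as an engineer would, in place of code of your own. Each camera call takes 0.05 s, during which the arm holds its last target.

## Working session

There is one attempt and no reset: what is moved stays moved. The work goes in short steps, Python scripts to look and compute and a tool call to move; the robot and the scene stay as the last step left them, time stands still between calls to the robot, and variables do not carry over. Pictures are saved under pics/ and viewed, and the job is handed in when it is done.

Besides the shell and the picture viewer there is one more tool, called in YAML: its name, and indented under it one key for each argument. drive_tool: Moves the arm, as the interface text tells. Scaled input: -1 to 1 covers 0.1 m each way for a shift and 90 degrees each way for a turn. Its arguments: {"type":"object","properties":{"rows":{"type":"array","items":{"type":"array","items":{"type":"array","items":{"type":"number"}}}},"fingers":{"type":"number"},"force":{"type":"number"}},"required":["rows"]}

```bash
mkdir -p pics; ls; python3 - <<'E'
from rig import ctrl, viewer
import cv2
s=ctrl.sense();print({k:s[k] for k in('time_s','eef_pos','ee_rot','grip_width','force')},ctrl.tip_reach)
for n in("top","scene","wrist"):
    c=viewer.calibration(n);print(n,c)
    cv2.imwrite(f"pics/{n}0.png",viewer.capture(n)[:,:,::-1])
E
```

```text
pics
{'time_s': 0.0, 'eef_pos': array([158.52301718, 500.4502546 , 404.12876627]), 'ee_rot': array([-2.32389634e-04,  1.52794241e-01,  9.88257816e-01, -5.95720182e-04]), 'grip_width': 0.9974791434410516, 'force': array([-0.06034368,  1.09520878, -0.91791312])} 173.4
top {'mtx': array([[429.24186654,   0.        , 276.02860708],
       [  0.        , 429.24186654, 209.81141556],
       [  0.        ,   0.        ,   1.        ]]), 'dist_coeffs': array([-0.08997861,  0.        ,  0.        ,  0.        ,  0.        ]), 'extrinsics': array([[-5.88375994e-03,  9.84966699e-01, -1.72644092e-01,
         4.17919298e+02],
       [-9.99706205e-01, -1.73419479e-03,  2.41763686e-02,
         3.77622474e+01],
       [ 2.35135195e-02,  1.72735618e-01,  9.84687524e-01,
         9.93467585e+02],
       [ 0.00000000e+00,  0.00000000e+00,  0.00000000e+00,
         1.00000000e+00]])}
scene {'mtx': array([[518.07719886,   0.        , 278.15925654],
       [  0.        , 518.07719886, 204.73370609],
       [  0.        ,   0.        ,   1.        ]]), 'dist_coeffs': array([-0.05286251,  0.        ,  0. 
[... 301 characters left out ...]
03],
       [ 0.00000000e+00,  0.00000000e+00,  0.00000000e+00,
         1.00000000e+00]])}
wrist {'mtx': array([[342.88140796,   0.        , 282.10709731],
       [  0.        , 342.88140796, 212.36809479],
       [  0.        ,   0.        ,   1.        ]]), 'dist_coeffs': array([0.00427249, 0.        , 0.        , 0.        , 0.        ]), 'extrinsics': array([[ 3.02594430e-01, -9.03470127e-01, -3.03608862e-01,
         8.11776416e+01],
       [ 9.53119151e-01,  2.86596865e-01,  9.70882087e-02,
         5.25239240e+02],
       [-7.02948243e-04, -3.18753772e-01,  9.47837295e-01,
         3.74844800e+02],
       [ 0.00000000e+00,  0.00000000e+00,  0.00000000e+00,
         1.00000000e+00]])}
```

View pics/top0.png

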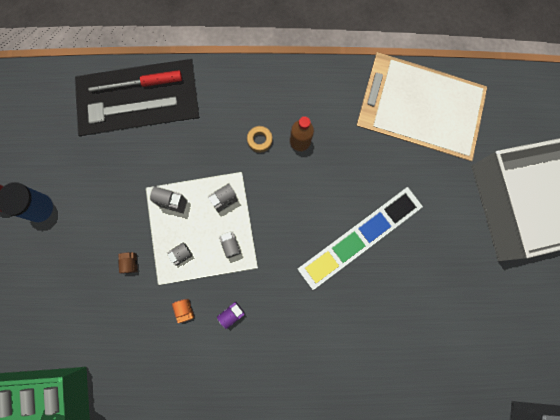

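View pics/scene0.png

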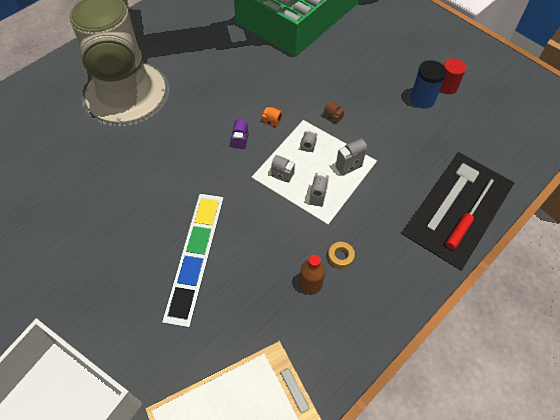

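View pics/wrist0.png

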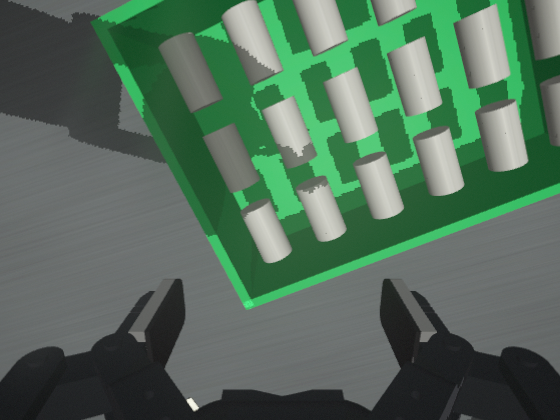

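```bash
python3 - <<'E'
import cv2,numpy as np
a=cv2.imread('pics/top0.png');b=cv2.imread('pics/scene0.png')
cv2.imwrite('pics/topz.png',cv2.resize(a[165:290,140:265],None,fx=4.8,fy=4.8,interpolation=2))
cv2.imwrite('pics/scz.png',cv2.resize(b[115:225,248:383],None,fx=5,fy=5,interpolation=2))
E
```

```text
(no output)
```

View pics/topz.png

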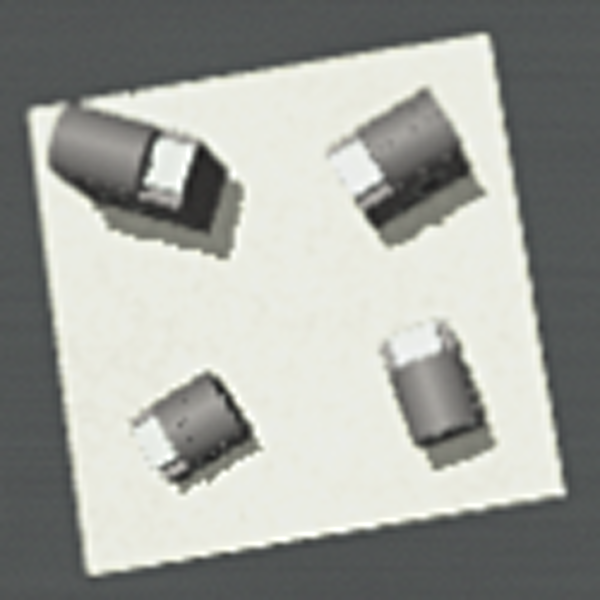

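View pics/scz.png

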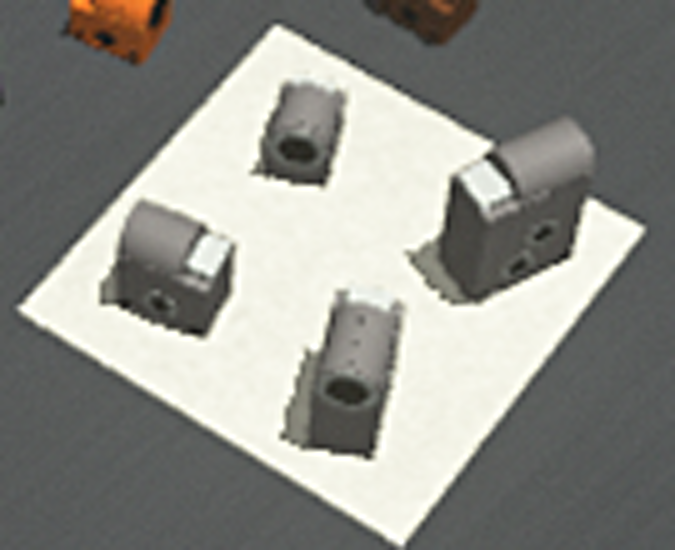

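```bash
cat > h.py <<'E'
import cv2,numpy as np
from scipy.spatial.transform import Rotation as R
def ray(c,uv):
    uv=np.atleast_2d(np.float64(uv))
    p=cv2.undistortPoints(uv[:,None],c['mtx'],c['dist_coeffs'])[:,0]
    d=np.c_[p[:,0],-p[:,1],-np.ones(len(p))]
    E=np.array(c['extrinsics']);return E[:3,3],d@E[:3,:3].T
def plane(c,uv,z):
    o,d=ray(c,uv);return (o+d*((z-o[2])/d[:,2])[:,None])[:,:2]
def proj(c,P):
    P=np.atleast_2d(np.float64(P));E=np.array(c['extrinsics']);q=(P-E[:3,3])@E[:3,:3]
    q=q*[1,-1,-1];return cv2.projectPoints(q,np.zeros(3),np.zeros(3),c['mtx'],c['dist_coeffs'])[0][:,0]
def pads(img,c):
    hsv=cv2.cvtColor(img,cv2.COLOR_RGB2HSV);out={}
    for n,lo,hi in(('yellow',(22,120,120),(35,255,255)),('green',(45,100,60),(80,255,255)),('blue',(105,120,80),(125,255,255))):
        m=cv2.inRange(hsv,lo,hi);k,_,st,ce=cv2.connectedComponentsWithStats(m)
        for i in range(1,k):
            if st[i,4]>150: 
                cs,_=cv2.findContours((labels:=(_==i)).astype('uint8'),0,2)
                r=cv2.minAreaRect(cs[0])
                out.setdefault(n,[]).append((plane(c,r[0],9)[0].round(1),st[i,4],plane(c,cv2.boxPoints(r),9).round(0).tolist()))
    return out
E
python3 - <<'E'
from h import *
from rig import viewer
for n in('top','scene'):
    c=viewer.calibration(n);im=cv2.imread(f'pics/{n}0.png')[:,:,::-1].copy()
    for k,v in pads(im,c).items():
        for x in v: print(n,k,x)
c=viewer.calibration('top')
P=lambda x,y:(140+x/4.8-.4,165+y/4.8-.4)
for nm,uv,z in(('v4 ledge',P(168,168),75),('v3',P(358,165),60),('v2',P(415,342),45),('v1',P(155,440),30)):print(nm,plane(c,uv,z))
for nm,uv,z in(('v4 boss',P(100,140),92),('v3',P(405,130),77),('v2',P(435,390),62),('v1',P(205,410),47)):print(nm,plane(c,uv,z))
print('mat',plane(c,[P(28,105),P(490,33),P(565,492),P(90,575)],2).round())
print('oil,gauge',plane(c,[304,122],130),plane(c,[259,139],22))
E
```

```text
Traceback (most recent call last):
  File "h.py", line 19, in pads
    cs,_=cv2.findContours((labels:=(_==i)).astype('uint8'),0,2)
         ~~~~~~~~~~~~~~~~^^^^^^^^^^^^^^^^^^^^^^^^^^^^^^^^^^^^^^
cv2.error: OpenCV(4.12.0) /io/opencv/modules/imgproc/src/contours_new.cpp:332: error: (-2:Unspecified error) in function 'static std::shared_ptr<ContourScanner_> ContourScanner_::create(cv::ContourDataStorage<cv::Point_<int>, 1024, 0>::storage_t&, cv::ContourDataStorage<signed char, 1024, 0>::storage_t&, cv::Mat, int, int, cv::Point)'
> Modes other than RETR_FLOODFILL and RETR_CCOMP support only CV_8UC1 images (expected: 'img.type() == CV_8UC1'), where
>     'img.type()' is 24 (CV_8UC4)
> must be equal to
>     'CV_8UC1' is 0 (CV_8UC1)
```

```bash
sed -i 's/k,_,st,ce=/k,L,st,ce=/; s/cs,_=cv2.findContours.*/cs=cv2.findContours((L==i).astype("uint8"),0,2)[0]/' h.py
python3 - <<'E'
from h import *
from rig import viewer
for n in('top','scene'):
    c=viewer.calibration(n);im=cv2.imread(f'pics/{n}0.png')[:,:,::-1].copy()
    for k,v in pads(im,c).items():
        for x in v: print(n,k,x)
c=viewer.calibration('top')
P=lambda x,y:(140+x/4.8-.4,165+y/4.8-.4)
for nm,uv,z in(('v4 ledge',P(168,168),75),('v3',P(358,165),60),('v2',P(415,342),45),('v1',P(155,440),30)):print(nm,plane(c,uv,z))
for nm,uv,z in(('v4 boss',P(100,140),92),('v3',P(405,130),77),('v2',P(435,390),62),('v1',P(205,410),47)):print(nm,plane(c,uv,z))
print('mat',plane(c,[P(28,105),P(490,33),P(565,492),P(90,575)],2).round())
print('oil,gauge',plane(c,[304,122],130),plane(c,[259,139],22))
E
```

```text
top yellow (array([458. , -89.6]), np.int32(514), [[455.0, -51.0], [494.0, -104.0], [461.0, -129.0], [422.0, -75.0]])
top green (array([ 503.9, -153.1]), np.int32(500), [[501.0, -115.0], [540.0, -168.0], [506.0, -192.0], [468.0, -139.0]])
top green (array([174.9, 544.9]), np.int32(2095), [[229.0, 644.0], [235.0, 454.0], [121.0, 450.0], [113.0, 639.0]])
top blue (array([ 549.2, -216.2]), np.int32(483), [[547.0, -178.0], [585.0, -231.0], [551.0, -255.0], [514.0, -202.0]])
scene yellow (array([463.1, -91.9]), np.int32(437), [[465.0, -130.0], [422.0, -75.0], [461.0, -53.0], [502.0, -109.0]])
scene green (array([162.4, 528.9]), np.int32(3746), [[-71.0, 480.0], [209.0, 771.0], [376.0, 575.0], [118.0, 309.0]])
scene green (array([ 508.4, -155.1]), np.int32(478), [[510.0, -193.0], [468.0, -137.0], [507.0, -116.0], [547.0, -172.0]])
scene blue (array([-540.8,  -50.6]), np.int32(289), [[-615.0, -56.0], [-554.0, 2.0], [-470.0, -45.0], [-528.0, -102.0]])
scene blue (array([ 665.1, 1129. ]), np.int32(1473), [[636.0, 1007.0], [572.0, 1252.0], [696.0, 1258.0], [750.0, 1018.0]])
scene blue (array([ 553.3, -217.7]), np.int32(534), [[555.0, -256.0], [513.0, -200.0], [552.0, -178.0], [592.0, -235.0]])
v4 ledge [[601.95346426 236.35678019]]
v3 [[606.19280545 151.72467404]]
v2 [[525.78214952 125.66973481]]
v1 [[481.68116297 247.89630684]]
v4 boss [[611.3921413 263.7399442]]
v3 [[618.94975338 128.60525266]]
v2 [[502.01464144 114.77717943]]
v1 [[494.30747221 221.56714848]]
mat [[648. 323.]
 [685.  95.]
 [458.  57.]
 [419. 283.]]
oil,gauge [[759.24070194 -44.19768355]] [[758.76785928  53.29273404]]
```

drive_tool:
  rows:
    - [[1,-0.75,0,0,0,0],[1,-0.75,0,0,0,0],[1,-0.75,0,0,0,0]]

```text
time_s: 0.52
eef_pos: [261.1, 423.6, 404.1]
ee_rot: [-0.0, 0.155, 0.988, -0.001]
force: [-0.9, 0.1, 0.6]
grip_width: 0.999
```

drive_tool:
  rows:
    - [[1,-0.75,0,0,0,0],[1,-0.75,0,0,0,0],[1,-0.75,0,0,0,0]]

```text
time_s: 0.9
eef_pos: [363.0, 347.2, 403.7]
ee_rot: [-0.0, 0.157, 0.988, -0.001]
force: [0.1, 1.4, -0.1]
grip_width: 0.999
```

drive_tool:
  rows:
    - [[1,-0.75,0,0,0,0],[1,-0.75,0,0,0,0],[1,-0.75,0,0,0,0]]

```text
time_s: 1.27
eef_pos: [464.5, 271.4, 403.1]
ee_rot: [-0.001, 0.159, 0.987, -0.001]
force: [-0.7, 0.9, -1.4]
grip_width: 0.998
```

drive_tool:
  rows:
    - [[1,-0.75,0,0,0,0],[1,-0.75,0,0,0,0],[1,-0.75,0,0,0,0]]

```text
time_s: 1.65
eef_pos: [565.8, 195.9, 402.1]
ee_rot: [-0.001, 0.16, 0.987, -0.001]
force: [-0.7, 0.4, 0.7]
grip_width: 1.002
```

```bash
cat > shot.py <<'E'
import sys,pickle
from h import *
from rig import viewer,ctrl
n=sys.argv[1];cam=sys.argv[2] if len(sys.argv)>2 else 'wrist'
c=viewer.calibration(cam);im=viewer.capture(cam)
cv2.imwrite(f'pics/{n}.png',im[:,:,::-1]);pickle.dump(c,open(f'pics/{n}.pkl','wb'))
s=ctrl.sense();print(s['time_s'],s['eef_pos'].round(1),s['ee_rot'].round(4),abs(s['dq']).max().round(4))
E
sleep 0;python3 shot.py w1; python3 shot.py w2
```

```text
1.7 [564.6 197.1 402.4] [-0.0013  0.1587  0.9873 -0.0011] 0.0371
1.75 [563.9 197.8 402.7] [-0.0012  0.1581  0.9874 -0.001 ] 0.0241
```

View pics/w2.png

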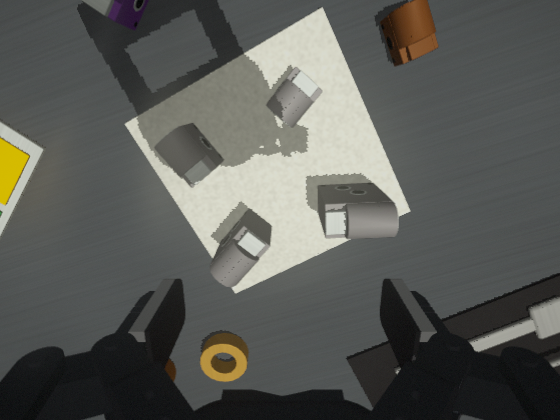

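```bash
python3 - <<'E'
import cv2,numpy as np
a=cv2.imread('pics/w2.png')
t=[cv2.resize(a[y:y+75,x:x+100],None,fx=4,fy=4,interpolation=2) for x,y in((245,55),(140,110),(195,205),(305,170))]
cv2.imwrite('pics/w2z.png',np.vstack([np.hstack(t[:2]),np.hstack(t[2:])]))
E
```

```text
(no output)
```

View pics/w2z.png

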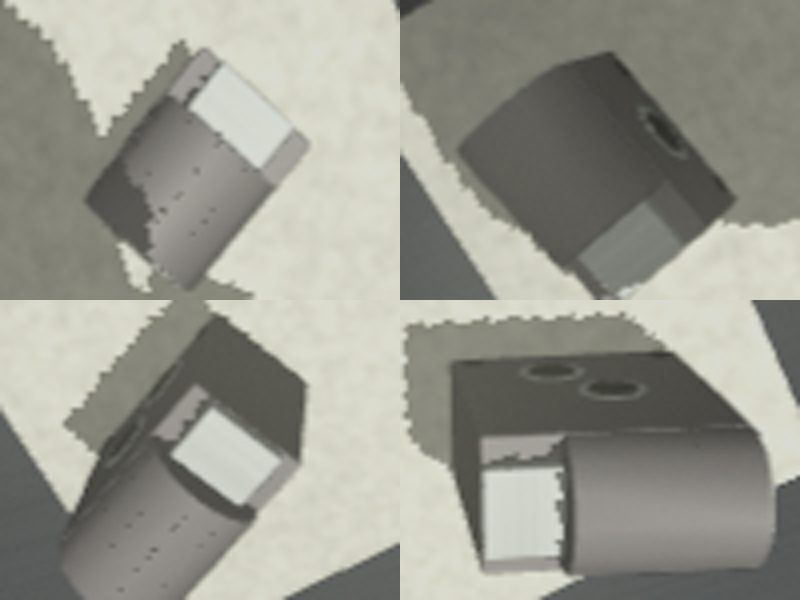

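```bash
python3 - <<'E'
import cv2,numpy as np
a=cv2.imread('pics/w2.png')
cv2.imwrite('pics/w2y.png',cv2.convertScaleAbs(cv2.resize(a[120:200,140:240],None,fx=6,fy=6,interpolation=2),alpha=1.8))
E
```

```text
(no output)
```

View pics/w2y.png

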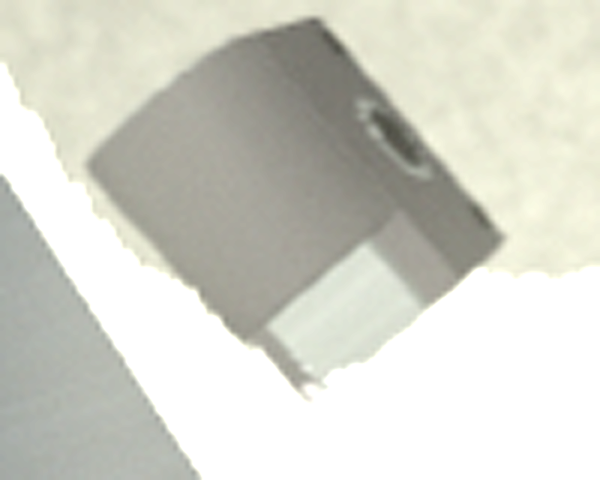

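```bash
python3 - <<'E'
from h import *
import pickle
c=pickle.load(open('pics/w2.pkl','rb'))
def z(pts,o,t,f=4):return [((x-t[0])/f+o[0]-.4,(y-t[1])/f+o[1]-.4) for x,y in pts]
D={1:(z([(208,48),(310,147),(163,97),(270,187)],(245,55),(0,0)),30,44),
2:(z([(455,282),(308,398),(400,210),(250,335)],(140,120),(0,0),6),45,50),
3:(z([(197,385),(300,462),(157,435),(252,520)],(195,205),(0,300)),60,56),
4:(z([(480,437),(484,570),(565,437),(570,572)],(305,170),(400,300)),75,62)}
for k,(uv,h,L) in D.items():
    p=plane(c,uv,h);w=p[1]-p[0];s=(p[2]+p[3])/2-(p[0]+p[1])/2
    n=np.array([-w[1],w[0]])/np.hypot(*w); n*=np.sign(n@s)
    ctr=(p[0]+p[1])/2+n*L/2
    print(k,'w',np.hypot(*w).round(1),'ledge',np.hypot(*s).round(1),'exp',.3*L,'yaw len',np.degrees(np.arctan2(n[1],n[0])).round(1),'yaw ledge',np.degrees(np.arctan2(s[1],s[0])).round(1),'ctr',ctr.round(1))
E
```

```text
1 w 32.5 ledge 13.8 exp 13.2 yaw len -59.8 yaw ledge -63.4 ctr [490.7 232.5]
2 w 31.8 ledge 13.8 exp 15.0 yaw len -161.1 yaw ledge -161.4 ctr [508.4 118. ]
3 w 32.2 ledge 18.5 exp 16.8 yaw len -57.7 yaw ledge -56.1 ctr [616.7 134.4]
4 w 32.7 ledge 19.8 exp 18.599999999999998 yaw len 75.6 yaw ledge 71.0 ctr [609.8 256. ]
```

```bash
python3 - <<'E'
from h import *
import pickle
c=pickle.load(open('pics/w2.pkl','rb'))
z=lambda x,y:((x-400)/4+305-.4,(y-300)/4+170-.4)
p=plane(c,[z(480,437),z(757,430)],75);d=p[1]-p[0];print(p,np.hypot(*d),np.degrees(np.arctan2(d[1],d[0])))
# black-strip via w2 yellow? pads check with mat corners
print(plane(c,[(323,8),(410,213),(127,124),(236,293)],2).round(1))
E
```

```text
[[586.25402921 230.08900372]
 [604.33280816 290.14790783]] 62.720923235628035 73.24728787197323
[[422.8 284.3]
 [651.4 321.3]
 [461.   59. ]
 [687.1  95.7]]
```

drive_tool:
  rows:
    - [[0.47,0.58,-1,0,0,-0.12],[0.47,0.58,-1,0,0,-0.24],[0.47,0.58,-1,0,0,-0.36],[0.47,0.58,-1,0,0,-0.48],[0.47,0.58,-1,0,0,-0.6],[0.47,0.58,-1,0,0,-0.72],[0.47,0.58,-1,0,0,-0.84],[0.47,0.58,-1,0,0,-0.985],[0.47,0.58,-1,0,0,-0.985],[0.47,0.58,-1,0,0,-0.985]]
  fingers: 0.4
  force: 50

```text
time_s: 3.0
eef_pos: [609.5, 257.8, 303.2]
ee_rot: [-0.002, 0.802, 0.597, 0.0]
force: [-0.8, -0.4, -0.1]
grip_width: 0.696
```

```bash
python3 shot.py w3; python3 shot.py t3 top; python3 shot.py s3 scene
```

```text
3.05 [609.7 257.5 303.1] [-1.700e-03  8.021e-01  5.972e-01  2.000e-04] 0.0113
3.1 [610.  257.1 303.1] [-1.600e-03  8.022e-01  5.970e-01  1.000e-04] 0.0112
3.15 [610.2 256.8 303. ] [-1.600e-03  8.024e-01  5.968e-01  1.000e-04] 0.0111
```

View pics/w3.png

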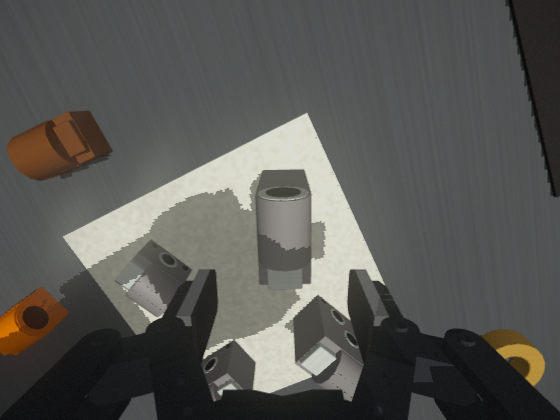

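View pics/s3.png

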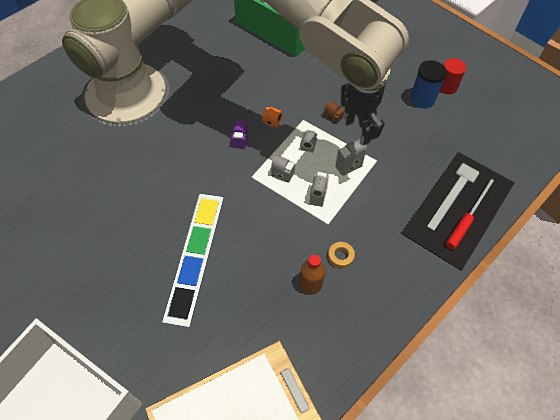

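```bash
python3 - <<'E'
from h import *
import pickle
c=pickle.load(open('pics/w3.pkl','rb'))
print(plane(c,[(284,187)],92),plane(c,[(284,289)],75),plane(c,[(257,215),(311,215)],75),plane(c,[(257,172),(309,172)],2+73))
E
```

```text
[[621.13744804 292.2265061 ]] [[600.14557214 221.63994546]] [[599.04385386 275.91042754]
 [630.77333094 266.41489923]] [[607.32674535 301.35651041]
 [636.64903845 292.57204557]]
```

```bash
python3 - <<'E'
from h import *
import pickle
c=pickle.load(open('pics/w3.pkl','rb'))
a=cv2.imread('pics/w3.png');cv2.imwrite('pics/w3z.png',cv2.resize(a[160:300,240:330],None,fx=4.2,fy=4.2,interpolation=2))
print(plane(c,[(257,172),(309,172)],2),plane(c,[(284,199)],92),plane(c,[(265,289),(310,289)],75))
E
```

```text
[[597.63384368 288.46481011]
 [637.71150733 276.45821752]] [[619.18932528 285.69273225]] [[588.11341837 225.23407493]
 [616.60567562 216.72569708]]
```

View pics/w3z.png

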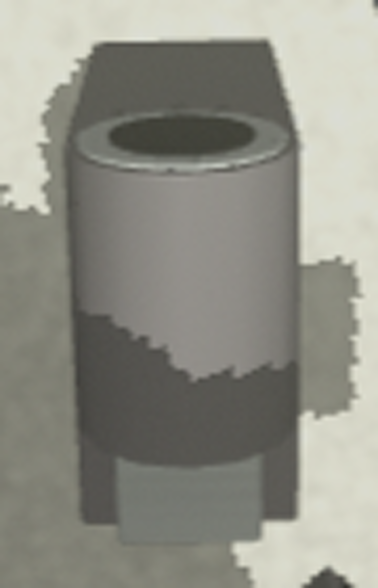

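```bash
python3 - <<'E'
from h import *
import pickle
c=pickle.load(open('pics/w3.pkl','rb'))
f1=plane(c,[(262.6,169.8),(304,169.8)],2);f2=plane(c,[(284,200)],92);r=plane(c,[(284.5,289)],75);r2=plane(c,[(284.5,284.5)],75)
u=np.array([.289,.957]);v=np.array([.957,-.289])
for n,p in(('f1',f1),('f2',f2),('r',r),('r2',r2)):print(n,p,p@u,p@v)
t=np.array([610.2,256.8]);print(t@u,t@v)
E
```

```text
f1 [[602.49701898 288.87849773]
 [634.33932231 279.33855185]] [450.57836081 450.65105827] [493.10376132 526.33388997]
f2 [[619.0249513  285.14144305]] [451.77857193] [510.00100135]
r [[600.46217269 221.54539488]] [385.55251081] [510.61568014]
r2 [[601.42344844 224.77466526]] [388.92073125] [510.6023619]
422.10540000000003 509.74620000000004
```

drive_tool:
  rows:
    - [[-0.01,-0.02,-0.4,0,0,0],[-0.01,-0.02,-0.8,0,0,0],[-0.01,-0.02,-0.8,0,0,0],[-0.01,-0.02,-0.8,0,0,0]]

```text
time_s: 3.65
eef_pos: [609.6, 255.1, 224.9]
ee_rot: [-0.001, 0.802, 0.597, 0.001]
force: [-0.2, -0.6, 0.6]
grip_width: 0.7
```

drive_tool:
  rows:
    - [[0,0,-0.12,0,0,0],[0,0,-0.25,0,0,0],[0,0,-0.25,0,0,0],[0,0,-0.25,0,0,0]]

```text
time_s: 4.15
eef_pos: [609.6, 255.1, 200.0]
ee_rot: [-0.001, 0.802, 0.597, 0.001]
force: [-0.2, -0.6, 0.3]
grip_width: 0.698
```

drive_tool:
  rows:
    - [[0,0,0,0,0,0],[0,0,0,0,0,0],[0,0,0,0,0,0],[0,0,0,0,0,0],[0,0,0,0,0,0],[0,0,0,0,0,0]]
  fingers: -1
  force: 50

```text
time_s: 4.9
eef_pos: [609.8, 255.1, 200.6]
ee_rot: [-0.001, 0.802, 0.597, 0.002]
force: [0.2, -0.3, 5.6]
grip_width: 0.393
```

drive_tool:
  rows:
    - [[0,0,0.2,0,0,0],[0,0,0.6,0,0,0],[0,0,1,0,0,0],[0,0,1,0,0,0]]

```text
time_s: 5.4
eef_pos: [610.0, 255.3, 304.5]
ee_rot: [0.0, 0.802, 0.597, 0.005]
force: [0.2, -0.3, -3.0]
grip_width: 0.391
```

drive_tool:
  rows:
    - [[0,-0.4,0,0,0,0.1],[0,-0.8,0,0,0,0.2],[0,-1,0,0,0,0.3],[0,-1,0,0,0,0.3]]

```text
time_s: 5.9
eef_pos: [609.9, 154.1, 303.4]
ee_rot: [-0.002, 0.642, 0.767, 0.004]
force: [-0.7, 0.7, -2.4]
grip_width: 0.39
```

drive_tool:
  rows:
    - [[0,-0.5,0,0,0,0.1],[0,-1,0,0,0,0.2],[0,-1,0,0,0,0.285],[0,-1,0,0,0,0.285]]

```text
time_s: 6.4
eef_pos: [609.8, 54.6, 302.8]
ee_rot: [-0.003, 0.457, 0.89, 0.003]
force: [0.3, 0.1, -3.3]
grip_width: 0.393
```

drive_tool:
  rows:
    - [[0,-0.5,0,0,0,0],[0,-1,0,0,0,0],[0,-1,0,0,0,0]]

```text
time_s: 6.78
eef_pos: [609.9, -47.2, 302.3]
ee_rot: [-0.003, 0.46, 0.888, 0.003]
force: [0.1, 1.5, -3.4]
grip_width: 0.393
```

drive_tool:
  rows:
    - [[-0.06,-0.5,0,0,0,0],[-0.12,-1,0,0,0,0],[-0.12,-1,0,0,0,0]]

```text
time_s: 7.15
eef_pos: [597.8, -148.6, 301.9]
ee_rot: [-0.003, 0.463, 0.887, 0.003]
force: [0.5, 1.3, -2.5]
grip_width: 0.389
```

drive_tool:
  rows:
    - [[0,-0.4,0,0,0,0],[0,-0.8,0,0,0,0],[0,-0.8,0,0,0,0],[0,-0.8,0,0,0,0]]

```text
time_s: 7.65
eef_pos: [598.3, -226.7, 301.5]
ee_rot: [-0.004, 0.463, 0.887, 0.003]
force: [-0.7, 0.8, -2.9]
grip_width: 0.395
```

```bash
python3 shot.py w4
```

```text
7.7 [ 598.3 -226.6  301.7] [-0.0038  0.4623  0.8867  0.0032] 0.011
```

View pics/w4.png

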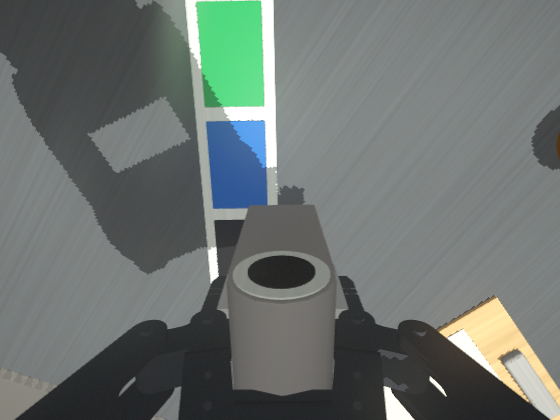

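```bash
python3 - <<'E'
from h import *
import pickle
c=pickle.load(open('pics/w4.pkl','rb'));im=cv2.imread('pics/w4.png');hsv=cv2.cvtColor(im,cv2.COLOR_BGR2HSV)
P={}
for n,lo,hi in(('g',(45,100,40),(85,255,255)),('b',(105,120,50),(125,255,255))):
    m=cv2.morphologyEx(cv2.inRange(hsv,lo,hi),cv2.MORPH_OPEN,np.ones((5,5)))
    ct=max(cv2.findContours(m,0,2)[0],key=cv2.contourArea)[:,0].astype(float)
    w=plane(c,ct,9); r=cv2.minAreaRect(w.astype('f4'));P[n]=np.array(r[0]);print(n,r)
d=P['b']-P['g'];print(d,np.hypot(*d),np.degrees(np.arctan2(d[1],d[0])))
u=d/np.hypot(*d)
for k in range(-2,2):print(P['b']+78*k*u, P['g']+78*(k+1)*u)
E
```

```text
g ((506.0069580078125, -154.3854522705078), (43.34648513793945, 67.31009674072266), 35.670291900634766)
b ((551.619873046875, -217.6751708984375), (43.13875961303711, 67.14454650878906), 35.731964111328125)
[ 45.61291504 -63.28971863] 78.01363023448687 -54.21969866122547
[460.40998159 -91.1178491 ] [460.40201228 -91.10679137]
[ 506.01492732 -154.39651   ] [ 506.00695801 -154.38545227]
[ 551.61987305 -217.6751709 ] [ 551.61190374 -217.66411317]
[ 597.22481878 -280.9538318 ] [ 597.21684947 -280.94277407]
```

```bash
cat > goal.py <<'E'
import sys
from h import *
from rig import ctrl
x,y,z,psi=map(float,sys.argv[1:5])
s=ctrl.sense();p=s['eef_pos'];q=s['ee_rot'];r=R.from_quat([q[1],q[2],q[3],q[0]])
M=r.as_matrix();cur=np.degrees(np.arctan2(M[1,1],M[0,1]))
d=(psi-cur+90)%180-90;a=np.radians(cur+d)
T=R.from_matrix(np.array([[-np.sin(a),np.cos(a),0],[np.cos(a),np.sin(a),0],[0,0,-1]]).T if False else np.column_stack([[np.sin(a),-np.cos(a),0],[np.cos(a),np.sin(a),0],[0,0,-1]]))
v=(T*r.inv()).as_rotvec()
print('t',s['time_s'],'pos',p.round(1),'grasp',(p+155*M[:,2]).round(1),'psi',cur.round(2),'dpsi',d.round(2),'tilt',np.degrees(np.arccos(-M[2,2])).round(2))
print('shift',((np.array([x,y,z])-p)/100).round(3),'turn',(v/(np.pi/2)).round(3))
E
python3 goal.py 597.2 -280.9 211 35.7
```

```text
Traceback (most recent call last):
  File "goal.py", line 8, in <module>
    T=R.from_matrix(np.array([[-np.sin(a),np.cos(a),0],[np.cos(a),np.sin(a),0],[0,0,-1]]).T if False else np.column_stack([[np.sin(a),-np.cos(a),0],[np.cos(a),np.sin(a),0],[0,0,-1]]))
  File "scipy/spatial/transform/_rotation.pyx", line 1143, in scipy.spatial.transform._rotation.Rotation.from_matrix
ValueError: Non-positive determinant (left-handed or null coordinate frame) in rotation matrix 0: [[ 0.58354121  0.81208353  0.        ]
 [-0.81208353  0.58354121  0.        ]
 [ 0.          0.         -1.        ]].
```

```bash
sed -i 's/^T=.*/T=R.from_matrix(np.column_stack([[-np.sin(a),np.cos(a),0],[np.cos(a),np.sin(a),0],[0,0,-1]]))/' goal.py
python3 goal.py 597.2 -280.9 250 35.7
```

```text
t 7.7 pos [ 598.3 -226.6  301.7] grasp [ 597.7 -225.2  146.7] psi 34.93 dpsi 0.77 tilt 0.57
shift [-0.011 -0.543 -0.517] turn [-0.006 -0.002  0.009]
```

drive_tool:
  rows:
    - [[-0.01,-0.3,0,-0.006,-0.002,0.009],[-0.01,-0.54,0,-0.006,-0.002,0.009],[-0.01,-0.54,-0.3,-0.006,-0.002,0.009],[-0.01,-0.54,-0.6,-0.006,-0.002,0.009],[-0.01,-0.54,-0.75,-0.006,-0.002,0.009],[-0.01,-0.54,-0.75,-0.006,-0.002,0.009]]

```text
time_s: 8.45
eef_pos: [597.6, -279.7, 226.2]
ee_rot: [-0.001, 0.456, 0.89, -0.0]
force: [-0.0, 0.5, -2.9]
grip_width: 0.39
```

```bash
python3 goal.py 597.2 -280.9 210 35.7
```

```text
t 8.45 pos [ 597.6 -279.7  226.2] grasp [ 597.3 -279.6   71.2] psi 35.78 dpsi -0.08 tilt 0.11
shift [-0.004 -0.012 -0.162] turn [-0.    -0.001 -0.001]
```

drive_tool:
  rows:
    - [[0,-0.01,-0.1,0,0,0],[0,-0.01,-0.16,0,0,0],[0,-0.01,-0.175,0,0,0],[0,-0.01,-0.18,0,0,0],[0,-0.01,-0.18,0,0,0]]

```text
time_s: 9.07
eef_pos: [597.6, -280.8, 208.4]
ee_rot: [-0.001, 0.456, 0.89, -0.0]
force: [-0.1, -0.4, -2.9]
grip_width: 0.396
```

drive_tool:
  rows:
    - [[0,0,-0.005,0,0,0],[0,0,-0.01,0,0,0],[0,0,-0.01,0,0,0]]

```text
time_s: 9.45
eef_pos: [597.6, -280.9, 207.7]
ee_rot: [-0.001, 0.456, 0.89, -0.0]
force: [-0.3, -0.7, -1.4]
grip_width: 0.393
```

Contact is beginning. Release, then rise.

drive_tool:
  rows:
    - [[0,0,-0.005,0,0,0],[0,0,-0.005,0,0,0],[0,0,-0.005,0,0,0],[0,0,-0.005,0,0,0]]
  fingers: 0.4

```text
time_s: 9.95
eef_pos: [597.6, -280.9, 207.2]
ee_rot: [-0.0, 0.456, 0.89, -0.0]
force: [-0.5, -0.1, 0.0]
grip_width: 0.701
```

drive_tool:
  rows:
    - [[0,0,0.2,0,0,0],[0,0,0.6,0,0,0],[0,0,1,0,0,0],[0,0,1,0,0,0]]

```text
time_s: 10.45
eef_pos: [597.9, -281.0, 312.4]
ee_rot: [0.004, 0.456, 0.89, -0.001]
force: [0.5, -0.7, 0.6]
grip_width: 0.7
```

```bash
python3 goal.py 616 135 300 33; python3 shot.py w5
```

```text
t 10.45 pos [ 597.9 -281.   312.4] grasp [ 598.8 -281.7  157.4] psi 35.79 dpsi -2.79 tilt 0.42
shift [ 0.181  4.16  -0.124] turn [ 0.003  0.004 -0.031]
10.5 [ 597.7 -280.9  309.8] [ 1.500e-03  4.557e-01  8.901e-01 -5.000e-04] 0.0447
```

View pics/w5.png

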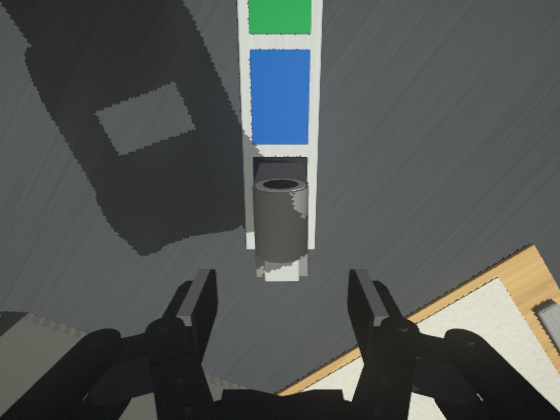

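drive_tool:
  rows:
    - [[0.05,0.5,0,0,0,-0.03],[0.05,1,0,0,0,-0.03],[0.05,1,0,0,0,-0.03]]

```text
time_s: 10.88
eef_pos: [602.7, -177.7, 309.4]
ee_rot: [0.001, 0.475, 0.88, -0.0]
force: [0.7, -0.7, -0.1]
grip_width: 0.702
```

drive_tool:
  rows:
    - [[0.05,0.5,0,0,0,0],[0.05,1,0,0,0,0],[0.05,1,0,0,0,0]]

```text
time_s: 11.25
eef_pos: [607.7, -75.6, 309.1]
ee_rot: [-0.0, 0.473, 0.881, -0.0]
force: [-0.8, -1.1, 0.7]
grip_width: 0.7
```

drive_tool:
  rows:
    - [[0.05,0.5,0,0,0,0],[0.05,1,0,0,0,0],[0.05,1,0,0,0,0]]

```text
time_s: 11.62
eef_pos: [612.7, 25.8, 308.7]
ee_rot: [-0.001, 0.472, 0.881, -0.0]
force: [-0.5, -1.5, -0.7]
grip_width: 0.698
```

drive_tool:
  rows:
    - [[0.05,0.5,0,0,0,0],[0.05,1,0,0,0,0],[0.05,1,0,0,0,0],[0.05,1,0,0,0,0]]

```text
time_s: 12.12
eef_pos: [618.2, 124.0, 308.4]
ee_rot: [-0.001, 0.473, 0.881, -0.001]
force: [0.0, 0.2, 0.3]
grip_width: 0.702
```

```bash
python3 goal.py 616.7 134.4 225 33;python3 shot.py w6;  python3 -c "
import cv2;a=cv2.imread('pics/w6.png');cv2.imwrite('pics/w6z.png',cv2.resize(a[140:330,200:370],None,fx=3,fy=3,interpolation=2))"
```

```text
t 12.125 pos [618.2 124.  308.4] grasp [617.9 123.9 153.4] psi 33.55 dpsi -0.55 tilt 0.11
shift [-0.015  0.104 -0.834] turn [ 0.001 -0.001 -0.006]
12.175 [618.2 123.8 308.5] [-5.000e-04  4.732e-01  8.810e-01 -7.000e-04] 0.0035
```

View pics/w6.png

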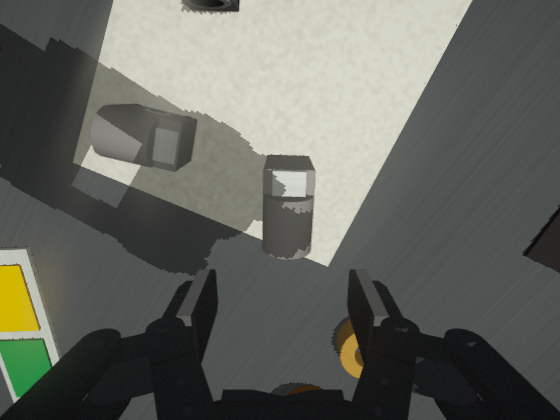

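View pics/w6z.png

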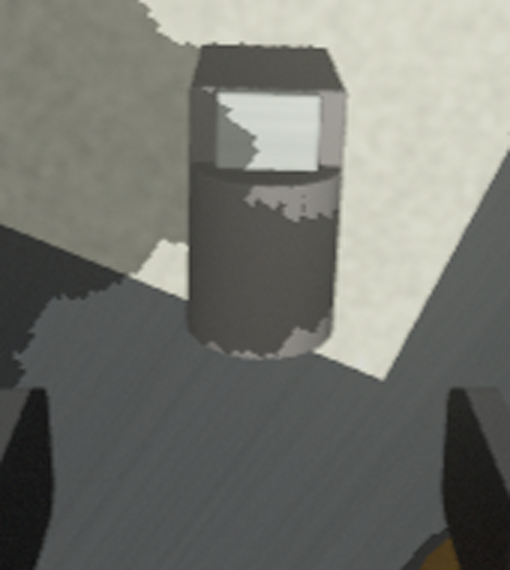

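```bash
cat > mv.py <<'E'
import sys,pickle
from h import *
# name ox oy f yaw L ; then label z pts
def run(name,ox,oy,f,psi,pts):
    c=pickle.load(open(f'pics/{name}.pkl','rb'))
    a=np.radians(psi);v=np.array([np.cos(a),np.sin(a)]);x=np.array([-v[1],v[0]])
    for lab,z,p in pts:
        w=plane(c,[((px+.5)/f+ox-.5,(py+.5)/f+oy-.5) for px,py in p],z)
        e=w[-1]-w[0]
        print(lab,w.round(1).tolist(),'along x',(w@x).round(1),'along jaw',(w@v).round(1),'edge ang',np.degrees(np.arctan2(e[1],e[0])).round(1) if len(w)>1 else '')
    return x,v
E
python3 - <<'E'
from mv import *
x,v=run('w6',200,140,3,33.5,[('rear bot',2,[(203,46),(327,48)]),('rear top',60,[(190,90),(347,92)]),('front',77,[(258,358)]),('sideL',60,[(190,90),(188,320)]),('sideR',60,[(347,92),(334,325)])])
t=np.array([617.9,123.9]);print(t@x,t@v)
E
```

```text
rear bot [[587.8, 148.7], [615.9, 166.7]] along x [-200.4 -201. ] along jaw [572.2 605.6] edge ang 32.6
rear top [[587.6, 148.3], [616.1, 166.7]] along x [-200.6 -201.1] along jaw [571.9 605.7] edge ang 32.8
front [[630.5, 110.2]] along x [-256.1] along jaw [586.6] edge ang 
sideL [[587.6, 148.3], [616.3, 102.4]] along x [-200.6 -254.8] along jaw [571.9 570.5] edge ang -58.0
sideR [[616.1, 166.7], [645.3, 120.1]] along x [-201.1 -256. ] along jaw [605.7 604.4] edge ang -57.9
-237.72340987019857 583.6430419354672
```

```bash
python3 - <<'E'
import numpy as np,os
a=np.radians(33.5);v=np.array([np.cos(a),np.sin(a)]);x=np.array([-v[1],v[0]])
p=x*-228.5+v*588.2;print(p)
os.system(f'python3 goal.py {p[0]} {p[1]} 225 32.3')
E
```

```text
t 12.175 pos [618.2 123.8 308.5] grasp [617.9 123.7 153.5] psi 33.52 dpsi -1.22 tilt 0.1
shift [-0.015  0.103 -0.835] turn [ 0.    -0.001 -0.014]
[616.60924168 134.10642442]
```

drive_tool:
  rows:
    - [[-0.015,0.105,0,0,-0.001,-0.014],[-0.015,0.105,-0.4,0,-0.001,-0.014],[-0.015,0.105,-0.8,0,-0.001,-0.014],[-0.015,0.105,-0.84,0,-0.001,-0.014],[-0.015,0.105,-0.84,0,-0.001,-0.014]]

```text
time_s: 12.8
eef_pos: [617.2, 133.4, 225.7]
ee_rot: [0.001, 0.483, 0.875, 0.0]
force: [-0.1, -1.3, 0.8]
grip_width: 0.699
```

drive_tool:
  rows:
    - [[0,0,-0.15,0,0,0],[0,0,-0.295,0,0,0],[0,0,-0.295,0,0,0],[0,0,-0.295,0,0,0]]

```text
time_s: 13.3
eef_pos: [617.3, 133.5, 196.5]
ee_rot: [0.001, 0.483, 0.875, 0.0]
force: [-0.1, 0.2, 0.1]
grip_width: 0.702
```

```bash
python3 goal.py 616.6 134.1 195 32.3
```

```text
t 13.3 pos [617.3 133.5 196.5] grasp [617.6 133.4  41.5] psi 32.2 dpsi 0.1 tilt 0.12
shift [-0.007  0.006 -0.015] turn [0.    0.001 0.001]
```

drive_tool:
  rows:
    - [[-0.01,0.005,-0.01,0,0,0],[-0.01,0.005,-0.01,0,0,0],[-0.01,0.005,-0.01,0,0,0],[-0.01,0.005,-0.01,0,0,0],[-0.01,0.005,-0.01,0,0,0],[-0.01,0.005,-0.01,0,0,0],[-0.01,0.005,-0.01,0,0,0]]
  fingers: -1

```text
time_s: 14.18
eef_pos: [616.4, 134.0, 195.8]
ee_rot: [0.001, 0.483, 0.875, 0.0]
force: [-2.1, 1.7, 4.7]
grip_width: 0.392
```

drive_tool:
  rows:
    - [[0,0,0.2,0,0,0],[0,0,0.6,0,0,0],[0,0,1,0,0,0],[0,0,1,0,0,0]]

```text
time_s: 14.68
eef_pos: [616.7, 134.0, 299.9]
ee_rot: [0.004, 0.483, 0.875, 0.002]
force: [-0.3, -0.7, -2.4]
grip_width: 0.388
```

```bash
python3 goal.py 551.6 -217.7 300 35.7
```

```text
t 14.675 pos [616.7 134.  299.9] grasp [618.2 133.9 145. ] psi 32.2 dpsi 3.5 tilt 0.53
shift [-6.510e-01 -3.517e+00  1.000e-03] turn [0.    0.006 0.039]
```

drive_tool:
  rows:
    - [[-0.09,-0.5,0,0,0,0.039],[-0.18,-1,0,0,0,0.039],[-0.18,-1,0,0,0,0.039]]

```text
time_s: 15.05
eef_pos: [598.3, 31.1, 299.4]
ee_rot: [0.003, 0.458, 0.889, 0.002]
force: [-0.0, 0.4, -1.0]
grip_width: 0.391
```

drive_tool:
  rows:
    - [[-0.09,-0.5,0,0,0,0],[-0.18,-1,0,0,0,0],[-0.18,-1,0,0,0,0]]

```text
time_s: 15.42
eef_pos: [579.9, -71.0, 298.9]
ee_rot: [0.003, 0.46, 0.888, 0.001]
force: [0.1, 0.6, -1.9]
grip_width: 0.394
```

drive_tool:
  rows:
    - [[-0.09,-0.5,0,0,0,0],[-0.18,-1,0,0,0,0],[-0.18,-1,0,0,0,0]]

```text
time_s: 15.8
eef_pos: [561.7, -172.6, 298.4]
ee_rot: [0.002, 0.461, 0.888, 0.001]
force: [0.5, 1.0, -2.4]
grip_width: 0.389
```

```bash
python3 goal.py 551.6 -217.7 230 35.7
```

```text
t 15.8 pos [ 561.7 -172.6  298.4] grasp [ 562.6 -172.6  143.4] psi 35.13 dpsi 0.57 tilt 0.32
shift [-0.101 -0.451 -0.684] turn [-0.     0.004  0.006]
```

drive_tool:
  rows:
    - [[-0.1,-0.3,0,0,0.004,0.006],[-0.1,-0.45,0,0,0.004,0.006],[-0.1,-0.45,-0.1,0,0.004,0.006],[-0.1,-0.45,-0.4,0,0.004,0.006],[-0.1,-0.45,-0.7,0,0.004,0.006],[-0.1,-0.45,-0.7,0,0.004,0.006]]

```text
time_s: 16.55
eef_pos: [551.6, -216.0, 225.9]
ee_rot: [-0.003, 0.456, 0.89, 0.0]
force: [-0.8, 0.6, -1.2]
grip_width: 0.391
```

```bash
python3 goal.py 551.6 -217.7 203.5 35.7
```

```text
t 16.55 pos [ 551.6 -216.   225.9] grasp [ 550.8 -215.5   70.9] psi 35.74 dpsi -0.04 tilt 0.34
shift [ 0.    -0.017 -0.224] turn [-0.002 -0.003 -0.   ]
```

drive_tool:
  rows:
    - [[0,-0.017,-0.1,-0.002,-0.003,0],[0,-0.017,-0.18,-0.002,-0.003,0],[0,-0.017,-0.215,-0.002,-0.003,0],[0,-0.017,-0.215,-0.002,-0.003,0],[0,-0.017,-0.225,-0.002,-0.003,0],[0,-0.017,-0.23,-0.002,-0.003,0],[0,-0.017,-0.23,-0.002,-0.003,0]]

```text
time_s: 17.42
eef_pos: [551.6, -217.7, 203.0]
ee_rot: [-0.0, 0.456, 0.89, -0.0]
force: [-0.0, 0.3, -2.2]
grip_width: 0.393
```

```bash
python3 goal.py 551.6 -217.7 202.5 35.7
```

```text
t 17.425 pos [ 551.6 -217.7  203. ] grasp [ 551.6 -217.7   48. ] psi 35.73 dpsi -0.03 tilt 0.01
shift [ 0.     0.    -0.005] turn [ 0. -0. -0.]
```

drive_tool:
  rows:
    - [[0,0,-0.008,0,0,0],[0,0,-0.008,0,0,0],[0,0,-0.008,0,0,0]]

```text
time_s: 17.8
eef_pos: [551.6, -217.7, 202.8]
ee_rot: [0.0, 0.456, 0.89, -0.0]
force: [-3.5, 0.8, 5.1]
grip_width: 0.395
```

drive_tool:
  rows:
    - [[0,0,0,0,0,0],[0,0,0,0,0,0],[0,0,0,0,0,0],[0,0,0,0,0,0]]
  fingers: 0.4

```text
time_s: 18.3
eef_pos: [551.6, -217.7, 202.8]
ee_rot: [0.0, 0.456, 0.89, -0.0]
force: [0.4, 0.1, 0.7]
grip_width: 0.698
```

drive_tool:
  rows:
    - [[0,0,0.2,0,0,0],[0,0,0.6,0,0,0],[0,0,1,0,0,0],[0,0,1,0,0,0]]

```text
time_s: 18.8
eef_pos: [552.0, -217.9, 305.9]
ee_rot: [0.003, 0.456, 0.89, -0.0]
force: [-0.6, -0.2, 0.5]
grip_width: 0.7
```

```bash
python3 goal.py 508.4 118 280 109; python3 shot.py w7
```

```text
t 18.8 pos [ 552.  -217.9  305.9] grasp [ 552.8 -218.4  150.9] psi 35.74 dpsi 73.26 tilt 0.36
shift [-0.436  3.359 -0.259] turn [-0.     0.004  0.814]
18.85 [ 551.7 -217.7  303.7] [ 1.20e-03  4.56e-01  8.90e-01 -2.00e-04] 0.0376
```

View pics/w7.png

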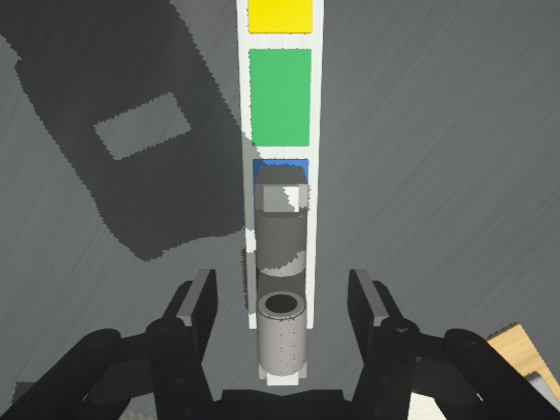

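drive_tool:
  rows:
    - [[-0.06,0.4,0,0,0,0.1],[-0.13,0.8,0,0,0,0.2],[-0.13,1,0,0,0,0.25],[-0.13,1,0,0,0,0.25]]

```text
time_s: 19.35
eef_pos: [538.5, -116.7, 302.7]
ee_rot: [0.0, 0.273, 0.962, 0.0]
force: [0.3, 0.6, -0.1]
grip_width: 0.702
```

drive_tool:
  rows:
    - [[-0.06,0.4,0,0,0,0.1],[-0.13,0.8,0,0,0,0.2],[-0.13,1,0,0,0,0.25],[-0.13,1,0,0,0,0.25]]

```text
time_s: 19.85
eef_pos: [525.6, -16.7, 302.1]
ee_rot: [-0.0, 0.081, 0.997, 0.0]
force: [0.1, 0.1, -1.2]
grip_width: 0.698
```

drive_tool:
  rows:
    - [[-0.06,0.4,0,0,0,0.1],[-0.13,0.8,0,0,0,0.2],[-0.13,1,0,0,0,0.31],[-0.13,1,0,0,0,0.31],[-0.13,1,0,0,0,0.31]]

```text
time_s: 20.48
eef_pos: [513.0, 82.0, 301.8]
ee_rot: [-0.0, -0.16, 0.987, 0.0]
force: [0.3, 0.1, 0.4]
grip_width: 0.702
```

```bash
python3 goal.py 508.4 118 280 109; python3 shot.py w8
```

```text
t 20.475 pos [513.   82.  301.8] grasp [512.8  81.9 146.8] psi 108.36 dpsi 0.64 tilt 0.05
shift [-0.046  0.36  -0.218] turn [ 0.    -0.001  0.007]
20.525 [512.9  82.  301.9] [-4.000e-04 -1.598e-01  9.871e-01  1.000e-04] 0.0101
```

View pics/w8.png

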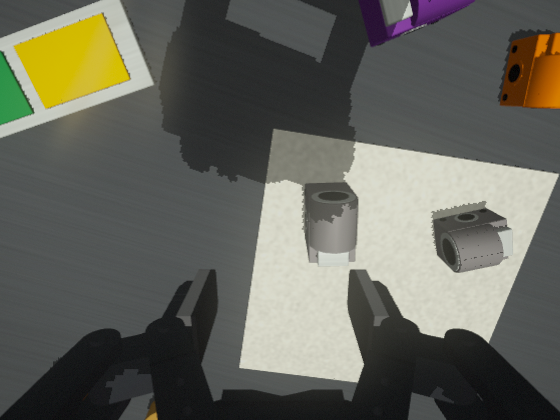

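```bash
python3 -c "
import cv2;a=cv2.imread('pics/w8.png');cv2.imwrite('pics/w8z.png',cv2.resize(a[170:280,290:375],None,fx=5,fy=5,interpolation=2))"
```

```text
(no output)
```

View pics/w8z.png

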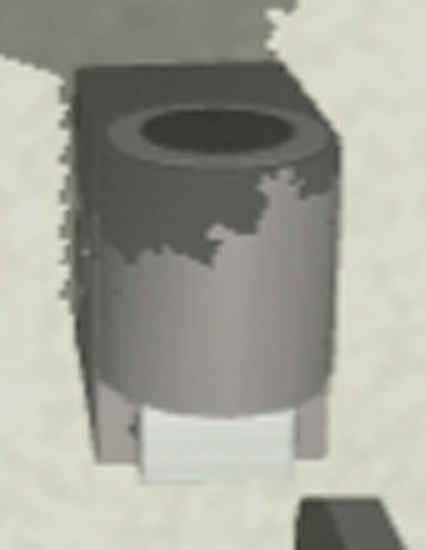

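```bash
python3 - <<'E'
from mv import *
x,v=run('w8',290,170,5,108.5,[('front bot',2,[(75,68),(283,64)]),('rear top',45,[(98,463),(327,457)]),('front',62,[(215,165)]),('sideR',45,[(327,457),(341,140)])])
t=np.array([512.8,82]);print(t@x,t@v)
E
```

```text
front bot [[492.8, 94.3], [481.6, 126.0]] along x [-497.2 -496.7] along jaw [-66.9 -33.3] edge ang 109.4
rear top [[538.9, 111.4], [527.4, 143.0]] along x [-546.4 -545.5] along jaw [-65.4 -31.7] edge ang 110.0
front [[486.5, 107.2]] along x [-495.4] along jaw [-52.8] edge ang 
sideR [[527.4, 143.0], [481.8, 126.5]] along x [-545.5 -497. ] along jaw [-31.7 -32.9] edge ang -160.1
-512.3193522149566 -84.95128807762292
```

```bash
python3 goal.py 510 118.5 215 109.8
```

```text
t 20.525 pos [512.9  82.  301.9] grasp [512.8  82.  146.9] psi 108.39 dpsi 1.41 tilt 0.05
shift [-0.029  0.365 -0.869] turn [ 0.    -0.001  0.016]
```

drive_tool:
  rows:
    - [[-0.03,0.365,0,0,0,0.016],[-0.03,0.365,0,0,0,0.016],[-0.03,0.365,-0.4,0,0,0.016],[-0.03,0.365,-0.8,0,0,0.016],[-0.03,0.365,-0.87,0,0,0.016],[-0.03,0.365,-0.87,0,0,0.016]]

```text
time_s: 21.28
eef_pos: [510.4, 117.9, 215.6]
ee_rot: [-0.0, -0.172, 0.985, -0.0]
force: [0.2, 0.3, 0.2]
grip_width: 0.701
```

```bash
python3 goal.py 510 118.5 183 109.8
```

```text
t 21.275 pos [510.4 117.9 215.6] grasp [510.4 117.8  60.6] psi 109.75 dpsi 0.05 tilt 0.02
shift [-0.004  0.006 -0.326] turn [ 0.    -0.     0.001]
```

drive_tool:
  rows:
    - [[0,0.005,-0.15,0,0,0],[0,0.005,-0.325,0,0,0],[0,0.005,-0.325,0,0,0],[0,0.005,-0.325,0,0,0]]

```text
time_s: 21.78
eef_pos: [510.7, 118.4, 183.8]
ee_rot: [0.0, -0.171, 0.985, -0.0]
force: [0.1, 0.2, 0.6]
grip_width: 0.702
```

drive_tool:
  rows:
    - [[0,0,0,0,0,0],[0,0,0,0,0,0],[0,0,0,0,0,0],[0,0,0,0,0,0],[0,0,0,0,0,0],[0,0,0,0,0,0]]
  fingers: -1

```text
time_s: 22.52
eef_pos: [511.0, 118.4, 184.6]
ee_rot: [0.001, -0.171, 0.985, -0.0]
force: [-0.5, -0.2, 6.3]
grip_width: 0.393
```

drive_tool:
  rows:
    - [[0,0,0.2,0,0,0],[0,0,0.6,0,0,0],[0,0,1,0,0,0],[0,0,1,0,0,0]]

```text
time_s: 23.02
eef_pos: [511.3, 118.4, 287.0]
ee_rot: [0.004, -0.172, 0.985, -0.001]
force: [-0.1, 0.4, -2.3]
grip_width: 0.394
```

```bash
python3 goal.py 506 -154.4 290 35.7
```

```text
t 23.025 pos [511.3 118.4 287. ] grasp [512.6 118.4 132. ] psi 109.75 dpsi -74.05 tilt 0.45
shift [-0.053 -2.728  0.03 ] turn [ 0.003  0.004 -0.823]
```

drive_tool:
  rows:
    - [[-0.02,-0.4,0.05,0,0,-0.1],[-0.02,-0.8,0.05,0,0,-0.2],[-0.02,-0.9,0.05,0,0,-0.3],[-0.02,-0.9,0.05,0,0,-0.3]]

```text
time_s: 23.52
eef_pos: [509.1, 27.9, 290.8]
ee_rot: [0.003, 0.063, 0.998, -0.001]
force: [-0.2, 0.0, -1.4]
grip_width: 0.393
```

drive_tool:
  rows:
    - [[-0.02,-0.4,0,0,0,-0.1],[-0.02,-0.8,0,0,0,-0.2],[-0.02,-0.9,0,0,0,-0.3],[-0.02,-0.9,0,0,0,-0.3]]

```text
time_s: 24.02
eef_pos: [507.0, -61.9, 290.1]
ee_rot: [0.001, 0.293, 0.956, -0.002]
force: [1.2, -0.3, -1.6]
grip_width: 0.39
```

drive_tool:
  rows:
    - [[-0.02,-0.4,0,0,0,-0.1],[-0.02,-0.8,0,0,0,-0.2],[-0.02,-0.9,0,0,0,-0.22],[-0.02,-0.9,0,0,0,-0.22],[-0.02,-0.9,0,0,0,-0.22]]

```text
time_s: 24.65
eef_pos: [505.1, -150.6, 290.0]
ee_rot: [0.001, 0.451, 0.893, -0.002]
force: [0.2, 0.0, -2.1]
grip_width: 0.39
```

```bash
python3 goal.py 506 -154.4 225 35.7
```

```text
t 24.65 pos [ 505.1 -150.6  290. ] grasp [ 505.1 -151.2  135. ] psi 36.4 dpsi -0.7 tilt 0.25
shift [ 0.009 -0.038 -0.65 ] turn [ 0.003 -0.    -0.008]
```

drive_tool:
  rows:
    - [[0.01,-0.04,0,0.003,0,-0.008],[0.01,-0.04,-0.3,0.003,0,-0.008],[0.01,-0.04,-0.6,0.003,0,-0.008],[0.01,-0.04,-0.75,0.003,0,-0.008],[0.01,-0.04,-0.75,0.003,0,-0.008],[0.01,-0.04,-0.75,0.003,0,-0.008]]

```text
time_s: 25.4
eef_pos: [506.5, -154.7, 216.0]
ee_rot: [0.001, 0.456, 0.89, 0.0]
force: [0.2, 1.0, -1.2]
grip_width: 0.394
```

```bash
python3 goal.py 506 -154.4 192 35.7
```

```text
t 25.4 pos [ 506.5 -154.7  216. ] grasp [ 506.7 -154.8   61. ] psi 35.69 dpsi 0.01 tilt 0.07
shift [-0.005  0.003 -0.24 ] turn [0.    0.001 0.   ]
```

drive_tool:
  rows:
    - [[-0.005,0,-0.12,0,0,0],[-0.005,0,-0.21,0,0,0],[-0.005,0,-0.235,0,0,0],[-0.005,0,-0.24,0,0,0],[-0.005,0,-0.245,0,0,0],[-0.005,0,-0.25,0,0,0],[-0.005,0,-0.25,0,0,0]]

```text
time_s: 26.28
eef_pos: [506.1, -154.7, 191.6]
ee_rot: [0.001, 0.456, 0.89, 0.0]
force: [-2.4, 0.3, 5.4]
grip_width: 0.389
```

Contact felt; release.

drive_tool:
  rows:
    - [[0,0,0,0,0,0],[0,0,0,0,0,0],[0,0,0,0,0,0],[0,0,0,0,0,0]]
  fingers: 0.4

```text
time_s: 26.78
eef_pos: [506.1, -154.7, 191.6]
ee_rot: [0.001, 0.456, 0.89, 0.0]
force: [-0.4, 0.4, 0.1]
grip_width: 0.704
```

drive_tool:
  rows:
    - [[0,0,0.2,0,0,0],[0,0,0.6,0,0,0],[0,0,1,0,0,0],[0,0,1,0,0,0]]

```text
time_s: 27.28
eef_pos: [506.5, -154.8, 294.2]
ee_rot: [0.004, 0.456, 0.89, -0.0]
force: [-1.0, -0.3, -0.8]
grip_width: 0.7
```

```bash
python3 goal.py 490.7 232.5 290 29; python3 shot.py w9
```

```text
t 27.275 pos [ 506.5 -154.8  294.2] grasp [ 507.5 -155.4  139.2] psi 35.71 dpsi -6.71 tilt 0.43
shift [-0.158  3.873 -0.042] turn [ 0.003  0.004 -0.075]
27.325 [ 506.1 -154.7  292.3] [ 0.0019  0.4563  0.8898 -0.    ] 0.0353
```

View pics/w9.png

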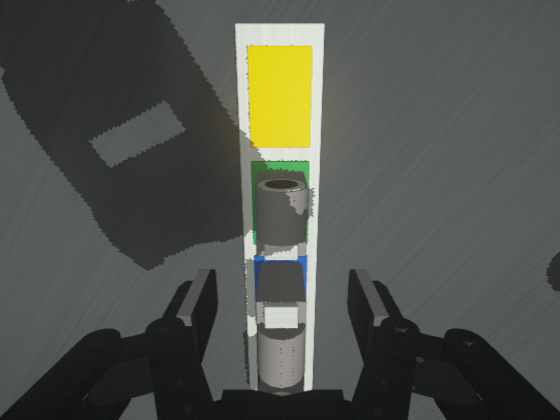

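v2 stands centred on green. On to valve1.

drive_tool:
  rows:
    - [[-0.04,0.5,0,0,0,-0.04],[-0.04,1,0,0,0,-0.075],[-0.04,1,0,0,0,-0.075]]

```text
time_s: 27.7
eef_pos: [501.6, -52.2, 291.0]
ee_rot: [0.0, 0.506, 0.862, -0.0]
force: [-0.0, -0.8, -0.3]
grip_width: 0.704
```

drive_tool:
  rows:
    - [[-0.04,0.5,0,0,0,0],[-0.04,1,0,0,0,0],[-0.04,1,0,0,0,0]]

```text
time_s: 28.08
eef_pos: [497.4, 49.4, 290.0]
ee_rot: [-0.0, 0.505, 0.863, -0.001]
force: [1.1, -0.7, -0.2]
grip_width: 0.695
```

drive_tool:
  rows:
    - [[-0.04,0.5,0,0,0,0],[-0.04,1,0,0,0,0],[-0.04,1,0,0,0,0]]

```text
time_s: 28.45
eef_pos: [493.5, 150.4, 289.1]
ee_rot: [-0.001, 0.504, 0.864, -0.001]
force: [-0.2, 0.4, -0.6]
grip_width: 0.699
```

drive_tool:
  rows:
    - [[-0.04,0.4,0,0,0,0],[-0.04,0.75,0,0,0,0],[-0.04,0.75,0,0,0,0],[-0.04,0.75,0,0,0,0]]

```text
time_s: 28.95
eef_pos: [490.0, 223.8, 288.6]
ee_rot: [-0.001, 0.504, 0.864, -0.001]
force: [-0.1, -0.2, 0.5]
grip_width: 0.7
```

```bash
python3 goal.py 490.7 232.5 215 29; python3 shot.py w10;python3 -c "
import cv2;a=cv2.imread('pics/w10.png');cv2.imwrite('pics/w10z.png',cv2.resize(a[170:290,230:340],None,fx=5,fy=5,interpolation=2))"
```

```text
t 28.95 pos [490.  223.8 288.6] grasp [489.5 223.6 133.6] psi 29.43 dpsi -0.43 tilt 0.19
shift [ 0.007  0.087 -0.736] turn [ 0.001 -0.002 -0.005]
29.0 [490.  223.8 288.8] [-0.0009  0.5045  0.8634 -0.0013] 0.0055
```

View pics/w10.png

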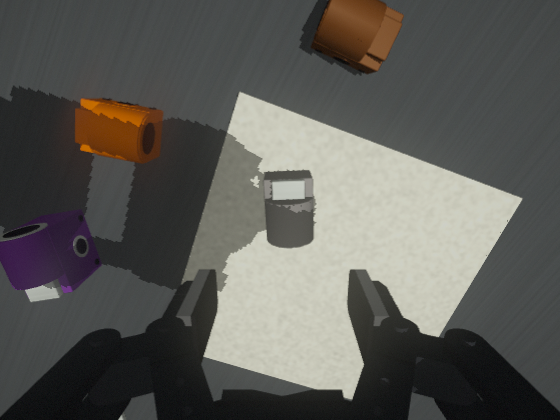

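View pics/w10z.png

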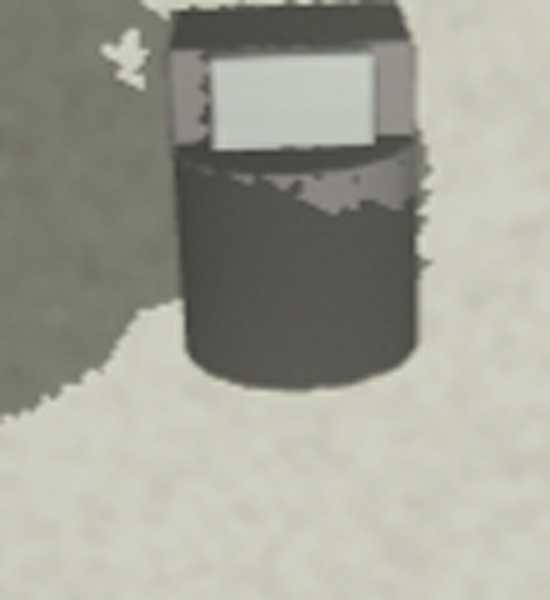

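```bash
python3 - <<'E'
from mv import *
x,v=run('w10',230,170,5,29.4,[('rear bot',2,[(172,10),(402,3)]),('rear top',30,[(170,50),(413,40)]),('front',47,[(302,390)]),('sideR',30,[(413,40),(418,345)]),('sideL',30,[(170,50),(187,345)])])
t=np.array([489.5,223.6]);print(t@x,t@v,x,v)
E
```

```text
rear bot [[464.1, 241.3], [494.1, 259.5]] along x [-17.6 -16.5] along jaw [522.8 557.8] edge ang 31.2
rear top [[465.0, 242.2], [493.2, 259.7]] along x [-17.3 -15.9] along jaw [524.  557.2] edge ang 31.8
front [[501.9, 213.5]] along x [-60.3] along jaw [542.1] edge ang 
sideR [[493.2, 259.7], [517.1, 221.4]] along x [-15.9 -60.9] along jaw [557.2 559.2] edge ang -58.1
sideL [[465.0, 242.2], [488.0, 205.0]] along x [-17.3 -60.9] along jaw [524.  525.7] edge ang -58.4
-45.49397922813704 536.2252398516782 [-0.49090375  0.87121381] [0.87121381 0.49090375]
```

```bash
python3 goal.py 490.3 232 215 31.7
```

```text
t 29.0 pos [490.  223.8 288.8] grasp [489.5 223.6 133.8] psi 29.4 dpsi 2.3 tilt 0.18
shift [ 0.003  0.082 -0.738] turn [ 0.001 -0.002  0.026]
```

drive_tool:
  rows:
    - [[0,0.085,0,0.001,-0.002,0.026],[0,0.085,-0.4,0.001,-0.002,0.026],[0,0.085,-0.74,0.001,-0.002,0.026],[0,0.085,-0.74,0.001,-0.002,0.026],[0,0.085,-0.74,0.001,-0.002,0.026]]

```text
time_s: 29.62
eef_pos: [490.5, 232.3, 216.1]
ee_rot: [0.001, 0.487, 0.874, 0.001]
force: [0.5, 0.1, 0.5]
grip_width: 0.701
```

```bash
python3 goal.py 490.3 232 180 31.7
```

```text
t 29.625 pos [490.5 232.3 216.1] grasp [490.8 232.4  61.1] psi 31.76 dpsi -0.06 tilt 0.13
shift [-0.002 -0.003 -0.361] turn [-0.     0.001 -0.001]
```

drive_tool:
  rows:
    - [[0,0,-0.2,0,0,0],[0,0,-0.34,0,0,0],[0,0,-0.36,0,0,0],[0,0,-0.36,0,0,0],[0,0,-0.36,0,0,0]]

```text
time_s: 30.25
eef_pos: [490.7, 232.4, 180.7]
ee_rot: [0.001, 0.487, 0.874, 0.001]
force: [-0.2, 0.1, -0.0]
grip_width: 0.701
```

drive_tool:
  rows:
    - [[0,0,0,0,0,0],[0,0,0,0,0,0],[0,0,0,0,0,0],[0,0,0,0,0,0],[0,0,0,0,0,0],[0,0,0,0,0,0]]
  fingers: -1

```text
time_s: 31.0
eef_pos: [490.9, 232.4, 181.3]
ee_rot: [0.002, 0.487, 0.874, 0.002]
force: [0.1, 0.7, 5.6]
grip_width: 0.392
```

drive_tool:
  rows:
    - [[0,0,0.2,0,0,0],[0,0,0.6,0,0,0],[0,0,1,0,0,0],[0,0,1,0,0,0]]

```text
time_s: 31.5
eef_pos: [491.2, 232.6, 283.8]
ee_rot: [0.003, 0.487, 0.874, 0.003]
force: [-0.5, 0.3, -2.0]
grip_width: 0.385
```

```bash
python3 goal.py 460.4 -91.1 285 35.7
```

```text
t 31.5 pos [491.2 232.6 283.8] grasp [492.6 232.9 128.8] psi 31.78 dpsi 3.92 tilt 0.55
shift [-0.308 -3.237  0.012] turn [-0.002  0.006  0.044]
```

Placement height is 181.3 + 7 = 188.3.

drive_tool:
  rows:
    - [[-0.05,-0.5,0,0,0,0.044],[-0.1,-1,0,0,0,0.044],[-0.1,-1,0,0,0,0.044]]

```text
time_s: 31.88
eef_pos: [480.9, 130.2, 282.6]
ee_rot: [0.002, 0.458, 0.889, 0.003]
force: [0.0, 0.5, -1.0]
grip_width: 0.388
```

drive_tool:
  rows:
    - [[-0.05,-0.5,0,0,0,0],[-0.1,-1,0,0,0,0],[-0.1,-1,0,0,0,0]]

```text
time_s: 32.25
eef_pos: [470.8, 28.5, 281.7]
ee_rot: [0.002, 0.459, 0.888, 0.002]
force: [-0.5, 0.6, -0.6]
grip_width: 0.392
```

drive_tool:
  rows:
    - [[-0.05,-0.5,0,0,0,0],[-0.1,-1,0,0,0,0],[-0.1,-1,0,0,0,0],[-0.1,-1,0,0,0,0]]

```text
time_s: 32.75
eef_pos: [460.9, -70.5, 281.2]
ee_rot: [0.001, 0.459, 0.888, 0.002]
force: [-0.8, 1.2, -1.3]
grip_width: 0.388
```

```bash
python3 goal.py 460.4 -91.1 210 35.7
```

```text
t 32.75 pos [460.9 -70.5 281.2] grasp [461.5 -70.  126.2] psi 35.36 dpsi 0.34 tilt 0.31
shift [-0.005 -0.206 -0.712] turn [-0.002  0.003  0.004]
```

drive_tool:
  rows:
    - [[-0.005,-0.205,0,-0.002,0.003,0.004],[-0.005,-0.205,0,-0.002,0.003,0.004],[-0.005,-0.205,-0.3,-0.002,0.003,0.004],[-0.005,-0.205,-0.6,-0.002,0.003,0.004],[-0.005,-0.205,-0.71,-0.002,0.003,0.004],[-0.005,-0.205,-0.71,-0.002,0.003,0.004]]

```text
time_s: 33.5
eef_pos: [460.5, -90.4, 210.2]
ee_rot: [-0.001, 0.456, 0.89, 0.0]
force: [-0.5, -0.9, -1.0]
grip_width: 0.388
```

```bash
python3 goal.py 460.4 -91.1 189 35.7
```

```text
t 33.5 pos [460.5 -90.4 210.2] grasp [460.3 -90.2  55.2] psi 35.76 dpsi -0.06 tilt 0.09
shift [-0.001 -0.007 -0.212] turn [-0.001 -0.001 -0.001]
```

drive_tool:
  rows:
    - [[0,-0.008,-0.1,0,0,0],[0,-0.008,-0.19,0,0,0],[0,-0.008,-0.21,0,0,0],[0,-0.008,-0.215,0,0,0],[0,-0.008,-0.22,0,0,0],[0,-0.008,-0.223,0,0,0],[0,-0.008,-0.223,0,0,0]]

```text
time_s: 34.38
eef_pos: [460.6, -91.2, 188.3]
ee_rot: [-0.001, 0.456, 0.89, 0.0]
force: [-2.9, 1.4, 5.5]
grip_width: 0.388
```

drive_tool:
  rows:
    - [[0,0,0,0,0,0],[0,0,0,0,0,0],[0,0,0,0,0,0],[0,0,0,0,0,0]]
  fingers: 0.4

```text
time_s: 34.88
eef_pos: [460.6, -91.2, 188.3]
ee_rot: [-0.001, 0.456, 0.89, 0.0]
force: [0.9, 0.1, -0.4]
grip_width: 0.699
```

drive_tool:
  rows:
    - [[0,0,0.2,0,0,0],[0,0,0.6,0,0,0],[0,0,1,0,0,0],[0,0,1,0,0,0]]

```text
time_s: 35.38
eef_pos: [461.0, -91.3, 290.6]
ee_rot: [0.002, 0.456, 0.89, 0.0]
force: [-0.1, -0.1, -0.5]
grip_width: 0.699
```

drive_tool:
  rows:
    - [[-0.4,0.5,0.3,0,0,0],[-0.8,1,0.6,0,0,0],[-0.8,1,0.8,0,0,0],[-0.8,1,0.8,0,0,0]]

```text
time_s: 35.88
eef_pos: [380.7, 9.3, 371.2]
ee_rot: [0.003, 0.455, 0.89, 0.0]
force: [0.1, -1.1, -0.2]
grip_width: 0.7
```

```bash
python3 shot.py t11 top; python3 shot.py s11 scene; python3 -c "
import cv2,numpy as np
a=cv2.imread('pics/t11.png');b=cv2.imread('pics/s11.png')
cv2.imwrite('pics/t11z.png',cv2.resize(a[175:300,285:435],None,fx=5,fy=5,interpolation=2))
cv2.imwrite('pics/s11z.png',cv2.resize(b[170:335,140:260],None,fx=3.6,fy=3.6,interpolation=2))"
```

```text
35.925 [381.    8.8 370.2] [2.400e-03 4.555e-01 8.902e-01 1.000e-04] 0.0356
35.975 [381.2   8.4 369.6] [ 0.0016  0.4558  0.8901 -0.    ] 0.0193
```

View pics/t11.png

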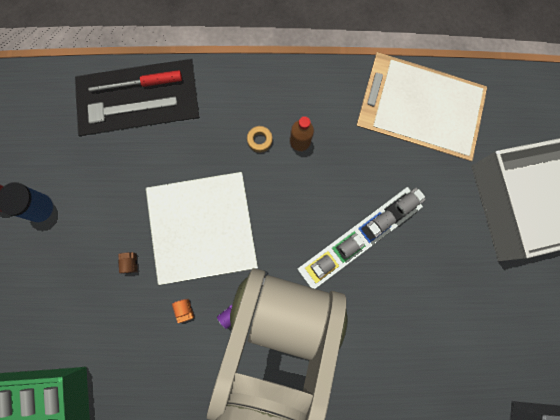

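View pics/t11z.png

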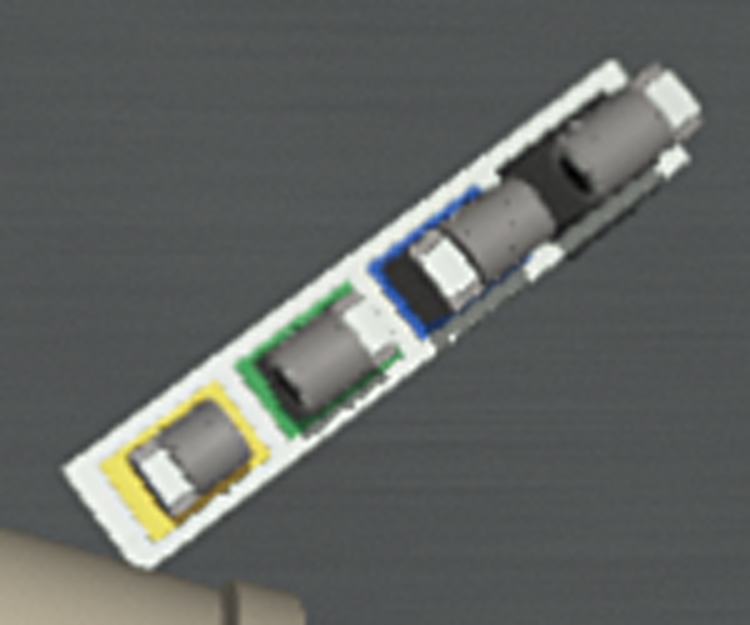

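View pics/s11z.png

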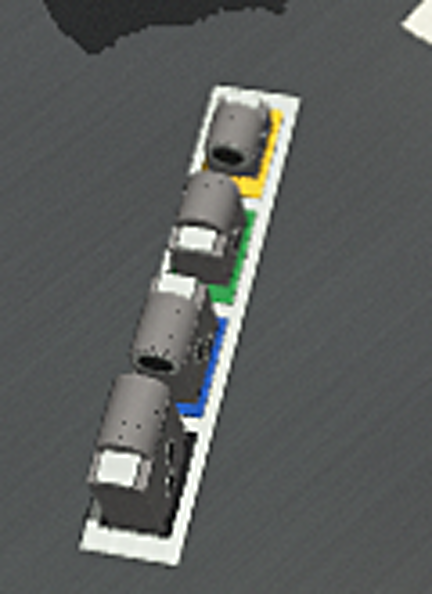

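drive_tool:
  rows:
    - [[0.4,-0.4,0.4,0,0,0],[0.8,-0.5,0.8,0,0,0],[1,-0.5,0.8,0,0,0],[1,-0.5,0.8,0,0,0]]

```text
time_s: 36.48
eef_pos: [482.3, -42.5, 447.4]
ee_rot: [-0.0, 0.456, 0.89, -0.0]
force: [-0.2, -0.3, -0.9]
grip_width: 0.7
```

drive_tool:
  rows:
    - [[0.4,-0.4,0,0,0,0],[0.6,-1,0,0,0,0],[0.6,-1,0,0,0,0],[0.6,-1,0,0,0,0],[0.6,-1,0,0,0,0]]

```text
time_s: 37.1
eef_pos: [541.9, -141.5, 447.3]
ee_rot: [-0.0, 0.456, 0.89, -0.0]
force: [-0.8, 0.8, 0.9]
grip_width: 0.701
```

```bash
python3 shot.py w12; python3 -c "
import cv2,numpy as np
a=cv2.imread('pics/w12.png')
cv2.imwrite('pics/w12z.png',cv2.resize(a[0:300,190:390],None,fx=2,fy=2,interpolation=2))"
```

```text
37.15 [ 541.9 -141.5  447.5] [-2.000e-04  4.556e-01  8.902e-01 -3.000e-04] 0.0087
```

View pics/w12z.png

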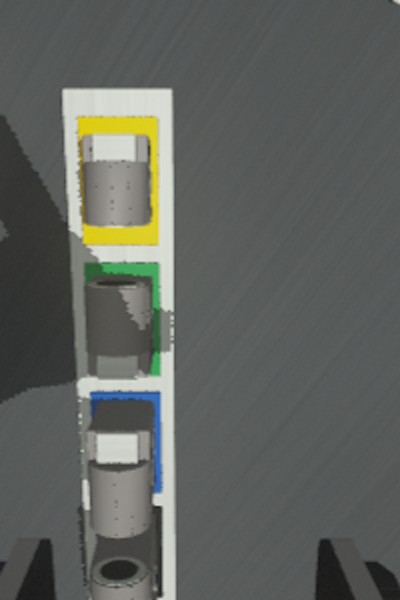

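```bash
python3 - <<'E'
from mv import *
x,v=run('w12',190,0,2,35.75,[('v1 rear',37,[(83,136),(149,136)]),('v1 front',54,[(117,226)]),('v2 front',69,[(118,285)]),('v2 rear',52,[(90,373),(152,373)]),('v3 rear',67,[(88,431),(151,431)]),('v3 front',84,[(121,535)])])
print('w5')
run('w5',0,0,1,35.75,[('v4 front top',99,[(281,190)]),('v4 rear',82,[(256,276),(308,276)])])
for n,p in(('y',(460.4,-91.1)),('g',(506,-154.4)),('b',(551.6,-217.7)),('k',(597.2,-280.9))):print(n,np.array(p)@x,np.array(p)@v)
E
```

```text
v1 rear [[435.6, -82.3], [463.0, -62.5]] along x [-321.3 -321.3] along jaw [305.4 339.3] edge ang 35.8
v1 front [[475.4, -107.4]] along x [-364.9] along jaw [323.1] edge ang 
v2 front [[492.5, -129.4]] along x [-392.8] along jaw [324.1] edge ang 
v2 rear [[506.6, -180.6], [534.2, -160.7]] along x [-442.5 -442.5] along jaw [305.6 339.6] edge ang 35.8
v3 rear [[522.9, -203.9], [550.6, -184.0]] along x [-471. -471.] along jaw [305.2 339.3] edge ang 35.8
v3 front [[568.8, -237.2]] along x [-524.9] along jaw [323.] edge ang 
w5
v4 front top [[580.1, -255.3]] along x [-546.1] along jaw [321.6] edge ang 
v4 rear [[603.6, -316.4], [631.5, -296.3]] along x [-609.4 -609.5] along jaw [305.1 339.4] edge ang 35.7
y -342.92293581648744 320.4235167571213
g -420.9373536279397 320.44828649987636
b -498.951771439392 320.4730562426313
k -576.8850318526478 320.55625095195006
```

```bash
python3 -c "
from rig import ctrl
print(ctrl.finish_job())"
```

```text
the job is handed in; nothing more can be done
None
```

All four castings are on their pads and the job is handed in. From shortest to tallest they stand on yellow, green, blue and black. Each was gripped across its width, lowered until contact, released, and left with the gripper well clear. The robot's clock read about 37 s of the 106 s allowed.

| Check (wrist camera, after release) | valve1, yellow | valve2, green | valve3, blue | valve4, black |
|---|---|---|---|---|
| Offset from pad centre along the strip | under 1 mm | about 3 mm | about 1 mm | about 1 mm |

- **Sideways offset:** about 2 mm for all four castings, so every centre is well within the 12 mm limit.
- **Direction and uprightness:** lengths measured within about 0.1° of the strip's direction. All four look upright in the pictures; I did not measure tilt separately.
- **valve4's check is the oldest:** its figures come from the picture taken right after it was placed. It was only looked at, not re-measured, in the later views.
- **Bystanders:** the oil bottle and ring gauge appear at the same places in the first and last top-camera views. The arm hid part of the purple look-alike in the last one, but it was never touched.
- **Disagreement between cameras:** the fixed cameras differed by up to about 5 mm on where the pads are. I placed by the wrist camera, whose pad sizes and 78 mm spacing matched the given dimensions.
- **Failed checks:** none.

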